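# Snap the missing slim module onto the rail

## Robot

A 6-joint arm with a two-finger parallel gripper is mounted at the origin on the work surface; the furniture and walls round the work are solid. World frame = base frame: x ahead of the robot, y to its left, z up, the work surface at z = 0. Lengths are in m, angles in rad, forces in N, time in s.
With the tool pointing down it reaches from about 0.35 to 0.775 m from the base axis. Payload 7.3 kg.
Tool frame: the origin (TCP) lies between the finger pads; the fingertips stand 11 mm ahead of it and the grasp point (between the pads) lies 8 mm behind it; z points along the fingers, y is the line along which they close (so a half turn about z gives the same grasp; the last joint's range is limited). The gripper opens to 92 mm and grips with 3 to 60 N. Pads are 19 mm wide; open, the fingers measure 130 mm over their backs; the gripper's body (75 mm by 190 mm) begins 47 mm behind the grasp point.
Start: joints at [-1.321, 0.342, 1.524, -0, 1.275, -0.146], TCP at [0.202, -0.484, 0.238] pointing down, gripper open.
Joint ranges: [-2.53, 2.53], [-0.77, 2.02], [0.04, 2.7], [-1, 4.14], [0.28, 2.66], [-3.11, 3.11]. Speed limits (rad/s): [2.57, 2.57, 3.14, 3.14, 3.14, 3.14].

## Interface

Orientations are given as a 3x3 rotation matrix whose columns are the frame's x, y, z axes.
In Python, from rig import telemetry, imaging, env gives the robot as it stands.
- The arm moves only by the shell command python3 -m creep 'ROWS' [FORCE]. ROWS is JSON, a list of rows, each a list of 5 numbers: the shift along the world's x, y, z in mm, then the turn about the world's z in degrees, then the opening, from -1 (shut) to 1 (fully open), so that 0 is half open. In form: [[tx, ty, tz, spin, fingers], ...]. A call has 1 to 12 rows; each row is the pose to reach, as a shift and turn from the pose commanded when the call began; what a row does not reach only later rows make up. A row lasts 1/8 s, in which the tool goes at most 62.5 mm and 10.7 degrees, less where a joint would pass 70% of its speed; a pose out of reach is approached as far as the arm can. A call with a gripper value outside its range is refused whole. The fingers move at their own pace and stop on an object; FORCE is the grip in N (left out, the last holds). Time passes only in rows, so rows that repeat a pose let the fingers close. It gives the time, the measured TCP pose, the force, the opening and the grip force at its end, in the units of the state.
- telemetry.read_state(): the state, without advancing time (a new reading comes with each control period).
- imaging.camera(name): name is "scene" or "side" or "wrist"; returns (picture, depth): 420x560x3 uint8, red, green, blue; 420x560 float32, m along the optical axis (not along the pixel's ray), 0 where there is no reading.
- imaging.camera_params(name): a dict with "vfov" (degrees; the focal length in pixels is half the picture's height over the tangent of half this angle, whatever the lens; pixels are square), "cx", "cy" (the principal point, pixels), "dist" ([k1, k2, p1, p2, k3] as OpenCV has them; the pictures are not rectified), "origin" and "rotation" of the camera in the world. Camera axes: x right, y up, looking along -z (the intrinsics and any distortion apply to the point x, -y, -z); pixel columns grow to the right and rows downward; lengths in m; the calibration is good to about 2 mm. A picture is of the moment at which its call begins: read the wrist's pose just before it. camera_params takes no time and is no camera call; for the wrist camera it gives the pose at the moment of the call.
- env.finish_job(): hands the job in; it is judged then, once.
Trained networks look in the newest picture that a camera, given by its name, has taken for a name from the list of things; names that differ only in an ending like _2 or _b are one class to them, and where a whole thing is asked for, a point or a joint stands for the part that bears it (a point fixed in the world has none). Each returns a list of dicts, best first, with "confidence" (0 to 1); they miss things now and then, are a little off and sometimes report something else, mostly with a low value. They report only what shows in the picture. A call takes as long as a camera call.
- imaging.search_frame(query, camera): "at" ([row, column] in pixels, amid what is visible of it).
The state is a dict: "time": time; "q": joint angles; "joint_velocities": joint speeds; "effort": joint torques, N m; "ee_pos": TCP position; "ee_rot": TCP orientation; "wrist_force": force on the tool from outside, world axes, zero at the start; "moment": the same for the moment, N m; "width": finger opening in m; "grasp_force": force on a finger pad.
Only numpy, scipy, OpenCV 4.12 (cv2) and the standard library are available. Lean on these libraries where they do the work, as an engineer would, in place of code of your own. Each camera call takes 0.05 s, during which the arm holds its last target. There are 200 camera calls.

## Task

One slim module is missing from the row on the test panel. Stand it in the gap between the terminal blocks, squarely across the rail: lean it well over in the plane of its flat sides, claw side low, slip the fixed claw under the rail's edge, then rock it upright and press until the sprung catch snaps in under the opposite edge and it sits fully home, and let go. Do not let the module fall over, and leave the screwdriver in front of the panel, the wrench and the small jar where they are.

Things in the scene. Friction and masses are not known exactly. Their poses are not given: they have to be found in the camera images.
- module: Loose grey slab, 17.5 mm thick (its y), 110 tall, standing upright on its foot on the bench; about 0.13 kg. Origin: middle of the foot's underside; x from claw side to catch side, z up. Upper part x -31 to 31, z 50 to 110 mm: flat parallel sides to grip. Lower part x -45 to 45, z 14 to 52; black terminals on its shoulders to z 63. Flat underside (seat): z 10, x -27 to 27.
- seat (a point): Point of the module: middle of its seat, 10 mm above the module's origin. Fully home it lies on the rail's upper face, midway between the rail's edges, and in the middle of the gap along it.
- claw (a point): Mouth of the module's fixed claw: x -19, z 8 mm in the module's frame. The claw: a leg on the -x side, z 0 to 10, inner face at x -19, outer at -25, and a toe reaching inward to x -14; the toe's top falls from z 6.5 at the leg to 4.8 at the tip. The rail's 2.3 mm lip enters between toe and seat, easily only while the module leans 20 to 30 degrees, claw side low.
- catch (a joint): Travel of the module's sprung catch along its x: 0 = out at rest, 0.0045 m = pushed fully back. Spring about 3 N at rest, 7.5 N at 3 mm. Pressed onto the rail's edge it gives by 3 mm and snaps out below it; pressing on the catch half of the module's top takes about 5 to 20 N. It gives too little to go on straight down: the claw must be under first.
- hook (a point): Tip of the catch's black hook on the module's +x side: x 14.5, z 6.7 mm in the module's frame (flat top at z 6.7). The underside is a ramp down to z 0.6 at x 18.
- rail_mid (a point): Middle of the rail's upper face (panel x 0, y 0, z 33). Where the row is clamped along the rail is not reported: its gap's middle is at y -25 to 25 mm; look or feel for it. From there: gap y -10.25 to 10.25; grey blocks 36 mm above the rail at x -16 to 16, 21 at x -26 to 26; white end brackets, 26 high, x -24 to 24, end at y -51 and 59. The rail is bare beyond -51.
- test_panel: Fixed grey plate 120 (x) by 280 (y) mm, top 10 mm above the bench; origin mid-plate at bench height, x across the rail (roughly away from the robot), z up. A steel rail runs along y, y -135 to 135; its edges (lips) at x -17.5 and 17.5, 2.3 mm thick, upper face at z 33, overhang its side walls (x +-12.5) by 5 mm, open below. A power supply stands on it at y 92 to 128, up to z 122.
- loose_screwdriver: Bystander: screwdriver lying on the bench in front of the panel, 160 mm long, 25 mm thick; origin at the middle of its underside.
- wrench: Bystander: small open-ended wrench lying on the bench, 166 mm long, 6 mm thick; origin at the middle of its underside.
- jar: Bystander: small jar with a white ribbed lid, standing on the bench beyond the module, 37 mm across, 28 mm tall; origin at the middle of its underside.

How it is judged:
At the end, for the whole second after the job is handed in: The module stands let go and at rest on the rail in the row's gap (seat's middle within 27 mm of the rail's middle along it), 2 mm of its centre line and 1.5 mm of its upper face; within 0.05 rad of the rail's upright and 0.06 of vertical; catch sprung out under the edge (less than 1.2 mm back) (x of seat in the frame of rail_mid between -0.002 and 0.002 m and y of seat in the frame of rail_mid between -0.027 and 0.027 m and z of seat in the frame of rail_mid between -0.0015 and 0.0015 m and angle between the z axis of module and the z axis of test_panel, either way round below 0.05 rad and angle between module's own z axis and vertical below 0.06 rad and value of joint catch below 0.0012 m and linear speed of module below 0.01 m/s); the robot touches nothing.
It fails at once if the screwdriver is moved by more than 25 mm (distance of loose_screwdriver from where it was at the start of the episode above 0.025 m).
It fails at once if the wrench is moved by more than 25 mm (distance of wrench from where it was at the start of the episode above 0.025 m).
It fails at once if the jar is moved by more than 25 mm (distance of jar from where it was at the start of the episode above 0.025 m).
It fails at once if the module falls over (angle between module's own z axis and vertical above 1.1 rad).
It also fails if it takes over 56 s, if anything falls off the work surface, if the arm or the gripper's body presses on something with over 40 N, if the wrist force passes 120 N, or if a joint passes its speed limit or range.

## Working session

There is one attempt and no reset: what is moved stays moved. The work goes in short steps, Python scripts to look and compute and a shell command to move; the robot and the scene stay as the last step left them, time stands still between calls to the robot, and variables do not carry over. Pictures are saved under pics/ and viewed, at most 10 in all, crops included, and the job is handed in when it is done.

```bash
mkdir -p pics; ls
cat > h.py <<'E'
import numpy as np, cv2
from rig import telemetry, imaging, env
def K(p,h=420):
    f=h/2/np.tan(np.radians(p["vfov"])/2); return np.array([[f,0,p["cx"]],[0,f,p["cy"]],[0,0,1.]])
def shot(c,name=None):
    p=imaging.camera_params(c); im,d=imaging.camera(c)
    if name: cv2.imwrite(f"pics/{name}.png",im[:,:,::-1])
    return p,im,d
def cloud(p,d):
    h,w=d.shape; v,u=np.mgrid[:h,:w]
    n=cv2.undistortPoints(np.stack([u,v],-1).reshape(-1,1,2).astype(float),K(p),np.array(p["dist"],float)).reshape(h,w,2)
    c=np.stack([n[...,0]*d,-n[...,1]*d,-d],-1)
    return c@np.array(p["rotation"]).T+np.array(p["origin"])
def proj(p,X):
    c=(np.atleast_2d(X)-np.array(p["origin"]))@np.array(p["rotation"])
    c=c*[1,-1,-1]
    return cv2.projectPoints(c,np.zeros(3),np.zeros(3),K(p),np.array(p["dist"],float))[0].reshape(-1,2)
E
python3 - <<'E'
from h import *
for c in ["scene","side"]:
    p,im,d=shot(c,c+"0"); X=cloud(p,d); np.save(c+"X.npy",X)
    print(c,np.round(p["origin"],3),np.round(np.array(p["rotation"])[:,2],2))
    for q in ["module","test_panel","loose_screwdriver","wrench","jar"]:
        for r in imaging.search_frame(q,c)[:2]:
            a=np.round(r["at"]).astype(int); print(q,a,round(r["confidence"],2),X[a[0],a[1]].round(3))
E
```

```text
pics
scene [-0.329 -0.837  0.603] [-0.7  -0.55  0.46]
module [228 320] 0.74 [ 0.459 -0.345  0.069]
test_panel [182 203] 0.98 [0.551 0.083 0.014]
loose_screwdriver [232 180] 0.79 [ 0.321 -0.076  0.024]
wrench [242 207] 0.51 [ 0.35  -0.129  0.005]
side [ 0.239 -0.891  0.531] [-0.3  -0.8   0.51]
module [279 291] 0.59 [ 0.483 -0.34   0.056]
test_panel [191 260] 0.76 [ 0.542 -0.027  0.028]
wrench [260 193] 0.82 [ 0.372 -0.173 -0.002]
jar [271 370] 0.93 [ 0.629 -0.32   0.022]
```

View pics/scene0.png

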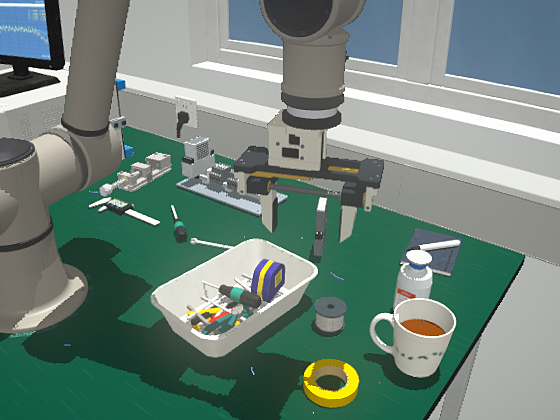

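View pics/side0.png

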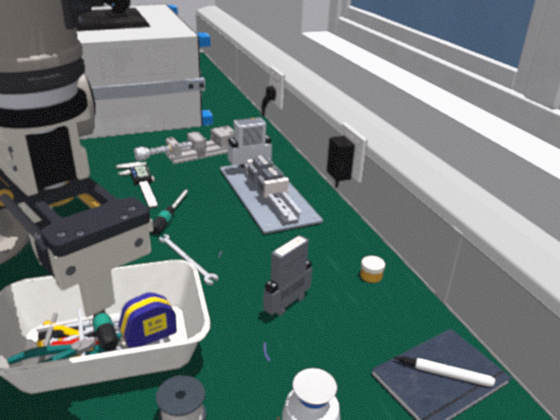

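Run:
```python
from h import *
X=np.load("sideX.npy").reshape(-1,3)
m=(abs(X[:,0]-.475)<.07)&(abs(X[:,1]+.34)<.07)&(X[:,2]>.105)&(X[:,2]<.125)
P=X[m]; r=cv2.minAreaRect((P[:,:2]*1000).astype(np.float32)); print("module top",m.sum(),r,P[:,2].mean())
for zl,zh in[(.005,.016),(.028,.04),(.05,.08),(.1,.13)]:
    m=(X[:,0]>.4)&(X[:,0]<.72)&(X[:,1]>-.2)&(X[:,1]<.3)&(X[:,2]>zl)&(X[:,2]<zh); P=X[m]
    print(zl,m.sum(),cv2.minAreaRect((P[:,:2]*1000).astype(np.float32)))
s=telemetry.read_state(); print(s["ee_rot"],s["width"])
pw=imaging.camera_params("wrist"); print(np.round(pw["origin"],3),np.round(pw["rotation"],2),pw["vfov"])
```

```text
module top 384 ((482.20904541015625, -332.1453857421875), (63.35833740234375, 18.18585205078125), 27.133373260498047) 0.1094627076603427
0.005 2783 ((505.3658142089844, 52.91456604003906), (206.3936767578125, 445.85101318359375), 21.22420310974121)
0.028 1390 ((548.5582275390625, 49.47332763671875), (294.345458984375, 499.0733337402344), 0.15361687541007996)
0.05 2442 ((606.6841430664062, 48.68244934082031), (177.921630859375, 497.2890930175781), 0.13217055797576904)
0.1 2049 ((614.0277709960938, 46.03080749511719), (162.631103515625, 492.29229736328125), 0.1406775414943695)
[[ 9.22697070e-01  3.85525764e-01  4.13182978e-05]
 [ 3.85525767e-01 -9.22697065e-01 -9.57237127e-05]
 [ 1.22031456e-06  1.04253258e-04 -9.99999995e-01]] 0.09168523243569894
[ 0.271 -0.454  0.385] [[ 0.39  0.89  0.25]
 [-0.92  0.37  0.11]
 [ 0.   -0.27  0.96]] 68.57595958833979
```

```bash
python3 -m creep '[[60,30,5,0,1],[120,60,10,1,1],[180,90,15,2,1],[240,120,20,3,1],[250,135,20,4,1],[250,135,20,4,1]]'
python3 - <<'E'
from h import *
p,im,d=shot("wrist","w_mod"); X=cloud(p,d)
np.save("wmX.npy",X)
for q in ["module","claw","hook"]:
    for r in imaging.search_frame(q,"wrist")[:2]:
        a=np.round(r["at"]).astype(int); print(q,a,round(r["confidence"],2),X[a[0],a[1]].round(3))
P=X.reshape(-1,3)
for z0,z1 in [(.105,.116),(.055,.07),(.046,.055)]:
    m=(abs(P[:,0]-.482)<.08)&(abs(P[:,1]+.335)<.08)&(P[:,2]>z0)&(P[:,2]<z1); 
    if m.sum()>5:print(z0,m.sum(),cv2.minAreaRect((P[m][:,:2]*1000).astype(np.float32)),P[m,2].mean())
E
```

```text
time: 1.35
ee_pos: [0.4542, -0.3476, 0.2577]
ee_rot: [[0.892, 0.453, 0.0], [0.453, -0.892, 0.0], [0.0, -0.0, -1.0]]
wrist_force: [-0.3, -0.7, 0.6]
width: 0.0917
grasp_force: 0.0
module [162 278] 0.82 [ 0.483 -0.328  0.11 ]
claw [156 284] 0.64 [ 0.49  -0.33   0.111]
hook [158 280] 0.34 [ 0.487 -0.328  0.108]
0.105 1165 ((482.47564697265625, -330.1488952636719), (61.68512725830078, 17.50275421142578), 27.240924835205078) 0.10996133043714533
0.055 211 ((482.2674865722656, -330.3199462890625), (88.43800354003906, 15.112763404846191), 27.149364471435547) 0.06287952439981909
0.046 27 ((515.1187744140625, -312.80322265625), (14.053474426269531, 16.774391174316406), 26.850004196166992) 0.05166187737635024
```

View pics/w_mod.png

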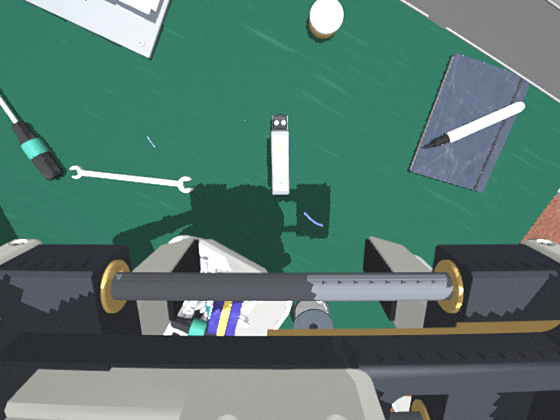

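```bash
python3 -m creep '[[10,60,15,0,1],[20,120,30,0,1],[30,180,30,0,1],[40,240,30,0,1],[45,300,30,0,1],[50,328,30,0,1],[50,328,30,0,1]]'
python3 - <<'E'
from h import *
p,im,d=shot("wrist","w_pan"); X=cloud(p,d)
np.save("wpX.npy",X)
im=cv2.imread("pics/side0.png")[225:325,240:340]; cv2.imwrite("pics/crop.png",cv2.resize(im,(600,600),interpolation=cv2.INTER_CUBIC))
E
```

```text
time: 2.42
ee_pos: [0.5023, -0.0208, 0.2879]
ee_rot: [[0.893, 0.45, 0.0], [0.45, -0.893, -0.0], [0.0, 0.0, -1.0]]
wrist_force: [-0.5, 0.4, 0.1]
width: 0.0919
grasp_force: 0.0
```

View pics/w_pan.png

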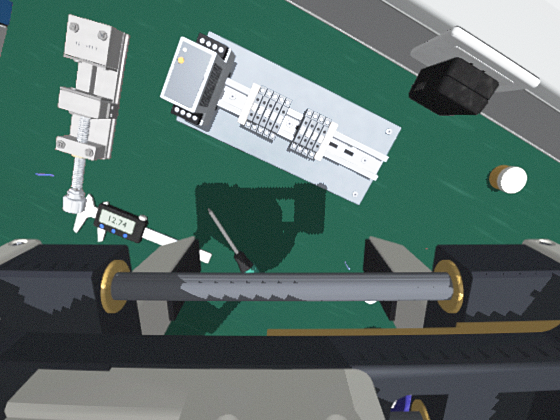

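View pics/crop.png

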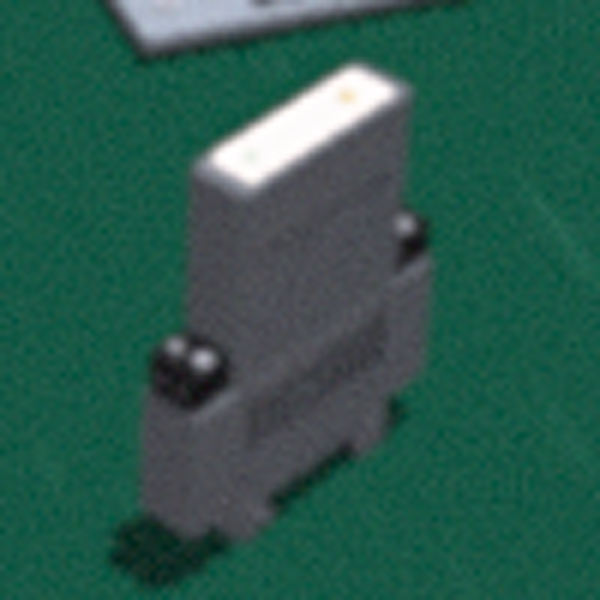

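Run:
```python
from h import *
p,im,d=shot("side","side1"); X=cloud(p,d)
for q in ["hook","catch","claw","seat","module"]:
    for r in imaging.search_frame(q,"side")[:3]:
        a=np.round(r["at"]).astype(int); print(q,a,round(r["confidence"],2),X[a[0],a[1]].round(3))
im=cv2.imread("pics/side1.png")[270:320,255:325]; print(im.shape)
im=np.clip(im.astype(float)*1.6,0,255).astype(np.uint8)
cv2.imwrite("pics/crop2.png",cv2.resize(im,(790,564),interpolation=cv2.INTER_LANCZOS4))
# panel
X=np.load("wpX.npy").reshape(-1,3)
R0=(X[:,0]>.4)&(X[:,0]<.75)&(X[:,1]>-.2)&(X[:,1]<.25)
import sys
for n,zl,zh in[("plate",.007,.0135),("rail",.031,.036),("low",.052,.058),("blk",.066,.073),("psu",.115,.13)]:
    m=R0&(X[:,2]>zl)&(X[:,2]<zh); P=X[m]; print(n,m.sum(),np.median(P,0).round(4),cv2.minAreaRect((P[:,:2]*1000).astype(np.float32)))
```

```text
claw [275 289] 0.71 [ 0.477 -0.344  0.068]
seat [273 287] 0.7 [ 0.473 -0.348  0.075]
module [276 289] 0.72 [ 0.478 -0.344  0.065]
(50, 70, 3)
plate 10441 [ 0.5899 -0.0088  0.0099] ((512.822021484375, 53.67405700683594), (226.66671752929688, 387.694091796875), 1.6900198459625244)
rail 1901 [0.5575 0.0037 0.0331] ((576.2172241210938, 76.3194580078125), (204.00009155273438, 435.58111572265625), 22.921911239624023)
low 1366 [0.5849 0.0137 0.0541] ((607.7990112304688, -52.01768493652344), (171.7893829345703, 295.3825988769531), 0.25560593605041504)
blk 2177 [0.5699 0.0155 0.0689] ((633.25830078125, -45.815582275390625), (154.69244384765625, 327.371826171875), 13.572903633117676)
psu 3874 [0.5792 0.1018 0.1223] ((646.7948608398438, -18.627410888671875), (100.7978515625, 364.81536865234375), 26.276824951171875)
```

View pics/crop2.png

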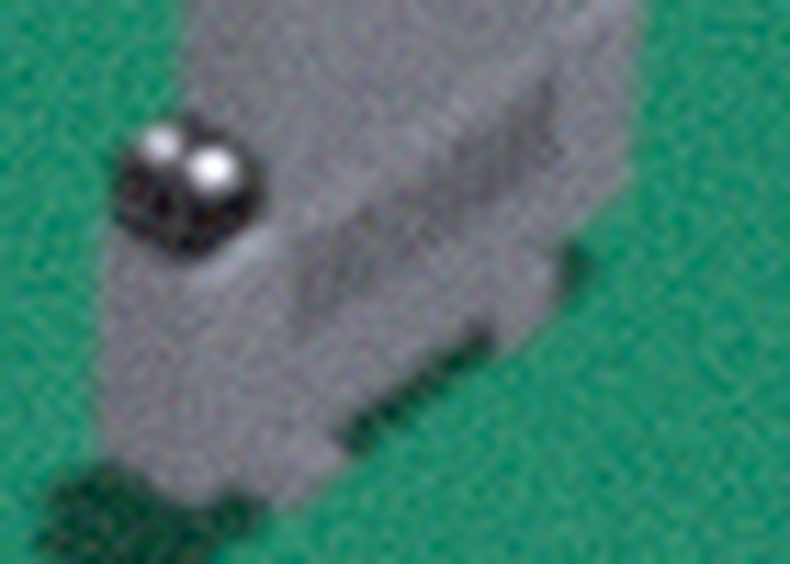

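```bash
cat > fit.py <<'E'
from h import *
X=np.load("wpX.npy")
W=np.zeros(X.shape[:2],bool); W[25:215,150:410]=1
def sel(zl,zh): return X[W&(X[...,2]>zl)&(X[...,2]<zh)]
# plate
m=(W&(X[...,2]>.006)&(X[...,2]<.2)).astype(np.uint8)
n,l,st,_=cv2.connectedComponentsWithStats(m); k=1+np.argmax(st[1:,4]); P=X[(l==k)]
P=P[P[:,2]<.0135]; r=cv2.minAreaRect((P[:,:2]*1000).astype(np.float32)); print("plate",r)
R=sel(.031,.036)
dirs=np.linspace(0,12,121)
# yaw: robustly minimise the rail's width
best=min(dirs,key=lambda a:np.ptp(np.percentile(R[:,:2]@[np.cos(np.radians(a)),np.sin(np.radians(a))],[3,97])))
print("yaw rail",best)
for a in (best,):
    c,s=np.cos(np.radians(a)),np.sin(np.radians(a)); ex=np.array([c,s]); ey=np.array([-s,c])
    u=R[:,:2]@ex; print("rail x range",np.percentile(u,[1,3,50,97,99]).round(4))
    v=R[:,:2]@ey; print("rail y rng",np.percentile(v,[0,1,99,100]).round(4))
    for zl,zh in[(.051,.058),(.066,.072),(.115,.13)]:
        Q=sel(zl,zh); uu,vv=Q[:,:2]@ex,Q[:,:2]@ey
        print(zl,len(Q),"x",np.percentile(uu,[1,99]).round(4),"y",np.percentile(vv,[1,99]).round(4))
        if zl<.1:
            h,e=np.histogram(vv,np.arange(vv.min(),vv.max()+.002,.002)); print(dict(zip((e[:-1]*1000).round().astype(int),h)))
E
python3 fit.py
```

```text
plate ((567.1318359375, 1.7371368408203125), (121.40109252929688, 280.65216064453125), 1.7171518802642822)
yaw rail 1.7000000000000002
rail x range [0.5492 0.5496 0.5779 0.6913 0.6921]
rail y rng [-0.1505 -0.1475  0.0779  0.0782]
0.051 1301 x [0.5349 0.6919] y [-0.1006  0.0781]
{np.int64(-109): np.int64(3), np.int64(-107): np.int64(3), np.int64(-105): np.int64(4), np.int64(-103): np.int64(3), np.int64(-101): np.int64(4), np.int64(-99): np.int64(5), np.int64(-97): np.int64(4), np.int64(-95): np.int64(4), np.int64(-93): np.int64(3), np.int64(-91): np.int64(5), np.int64(-89): np.int64(4), np.int64(-87): np.int64(4), np.int64(-85): np.int64(4), np.int64(-83): np.int64(4), np.int64(-81): np.int64(5), np.int64(-79): np.int64(4), np.int64(-77): np.int64(4), np.int64(-75): np.int64(2), np.int64(-73): np.int64(4), np.int64(-71): np.int64(3), np.int64(-69): np.int64(4), np.int64(-67): np.int64(18), np.int64(-65): np.int64(12), np.int64(-63): np.int64(11), np.int64(-61): np.int64(17), np.int64(-59): np.int64(29), np.int64(-57): np.int64(29), np.int64(-55): np.int64(29), np.int64(-53): np.int64(
[... 3778 characters left out ...]
 np.int64(34): np.int64(17), np.int64(36): np.int64(0), np.int64(38): np.int64(0), np.int64(40): np.int64(0), np.int64(42): np.int64(0), np.int64(44): np.int64(0), np.int64(46): np.int64(0), np.int64(48): np.int64(0), np.int64(50): np.int64(0), np.int64(52): np.int64(0), np.int64(54): np.int64(0), np.int64(56): np.int64(0), np.int64(58): np.int64(0), np.int64(60): np.int64(0), np.int64(62): np.int64(0), np.int64(64): np.int64(0), np.int64(66): np.int64(0), np.int64(68): np.int64(0), np.int64(70): np.int64(0), np.int64(72): np.int64(0), np.int64(74): np.int64(0), np.int64(76): np.int64(53), np.int64(78): np.int64(74), np.int64(80): np.int64(5)}
0.115 2687 x [0.5379 0.6903] y [-0.073   0.1127]
```

```bash
python3 -m creep '[[0,-60,-15,0.5,1],[0,-120,-40,0.5,1],[0,-180,-70,0.5,1],[0,-240,-100,0.5,1],[-1,-290,-120,0.5,1],[-1,-299.5,-150,0.5,1],[-1,-299.5,-190,0.5,1],[-1,-299.5,-221,0.5,1],[-1,-299.5,-221,0.5,1],[-1,-299.5,-221,0.5,1]]' 8
python3 - <<'E'
from h import *
s=telemetry.read_state(); p=s["ee_pos"]; R=np.array(s["ee_rot"])
t=np.radians(27.2); c=np.array([.4824,-.3302]); print("grip x,y in module mm",((p[:2]-c)@np.array([[np.cos(t),-np.sin(t)],[np.sin(t),np.cos(t)]])*1000).round(1),p, np.degrees(np.arctan2(R[1,0],R[0,0])))
E
```

```text
time: 4.03
ee_pos: [0.5019, -0.3217, 0.068]
ee_rot: [[0.89, 0.456, 0.001], [0.456, -0.89, -0.001], [0.001, 0.002, -1.0]]
wrist_force: [-0.3, -0.5, 0.5]
width: 0.0915
grasp_force: 0.0
grip x,y in module mm [21.2 -1.4] [ 0.50192262 -0.32172576  0.06795732] 27.152344401164815
```

```bash
python3 -m creep '[[-0.5,1.2,-1,0,1],[-0.5,1.2,-1,0,-1],[-0.5,1.2,-1,0,-1],[-0.5,1.2,-1,0,-1],[-0.5,1.2,-1,0,-1],[-0.5,1.2,-1,0,-1],[-0.5,1.2,-1,0,-1],[-0.5,1.2,-1,0,-1]]' 8
```

```text
time: 5.03
ee_pos: [0.5009, -0.3197, 0.0657]
ee_rot: [[0.89, 0.457, -0.0], [0.457, -0.89, -0.0], [-0.0, 0.0, -1.0]]
wrist_force: [-0.1, 0.3, -0.6]
width: 0.0264
grasp_force: 0.0
```

Nearly closed; finish closing and lift 60 mm.

```bash
python3 -m creep '[[0,0,0,0,-1],[0,0,0,0,-1],[0,0,0,0,-1],[0,0,10,0,-1],[0,0,40,0,-1],[0,0,70,0,-1],[0,0,70,0,-1]]' 6
python3 - <<'E'
from h import *
p,im,d=shot("side","side2"); X=cloud(p,d); np.save("s2.npy",X)
cv2.imwrite("pics/crop3.png",cv2.resize(im[140:340,180:400,::-1],(792,720)[:2],interpolation=cv2.INTER_CUBIC)[:600])
E
```

```text
time: 5.9
ee_pos: [0.5021, -0.3206, 0.1385]
ee_rot: [[0.89, 0.457, 0.004], [0.457, -0.89, -0.004], [0.002, 0.005, -1.0]]
wrist_force: [-0.2, 0.0, -1.5]
width: 0.0176
grasp_force: 6.0
```

View pics/crop3.png

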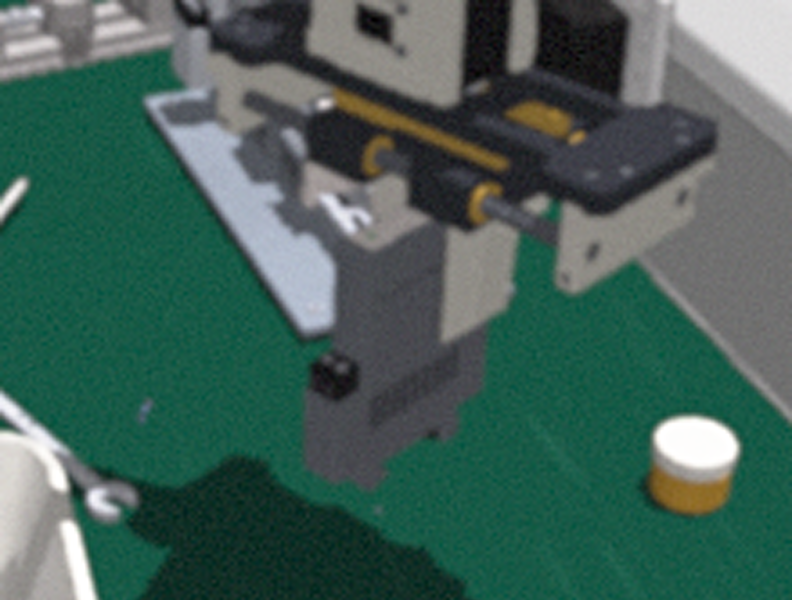

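```bash
cat > pose.py <<'E'
from h import *
from scipy.optimize import minimize
# convex pieces in module x,z (m): upper, lower, seat block, claw leg, toe, catch foot
PC=[[(-31,50),(31,50),(31,110),(-31,110)],[(-45,14),(45,14),(45,52),(-45,52)],[(-27,10),(27,10),(27,14),(-27,14)],
    [(-25,0),(-19,0),(-19,10),(-25,10)],[(-19,0),(-14,3),(-14,4.8),(-19,6.5)],[(14.5,6.7),(18,.6),(27,.6),(27,10),(18,10)],
    [(-45,52),(-31,52),(-31,63),(-45,63)],[(45,52),(31,52),(31,63),(45,63)]]
PC=[np.array(q)/1000 for q in PC]
def fit(cam,name,s,head,x0,occ=.004):
    """in-plane pose [dx,dz,theta] of the module's origin relative to tcp, plane: vertical through tcp along heading"""
    p,im,d=shot(cam,name); X=cloud(p,d); t=np.asarray(s["ee_pos"])
    ex=np.array([np.cos(head),np.sin(head),0]); ey=np.array([-ex[1],ex[0],0]); ez=np.array([0,0,1.])
    L=(X-t)@np.stack([ex,ey,ez],1)
    mask=(abs(L[...,1])<.0105)&(abs(L[...,0])<.1)&(L[...,2]<.05)&(L[...,2]>-.12)&(d>0)
    def render(v):
        a=v[2]; mx=np.cos(a)*ex+np.sin(a)*ez; mz=-np.sin(a)*ex+np.cos(a)*ez; o=t+v[0]*ex+v[1]*ez
        M=np.zeros(d.shape,np.uint8); q=[]
        for P in PC:
            W=np.concatenate([o+P[:,:1]*mx+P[:,1:]*mz+y*ey for y in(-.00875,.00875)])
            h=cv2.convexHull(proj(p,W).astype(np.float32))
            A=np.zeros_like(M); cv2.fillConvexPoly(A,np.round(h*64).astype(np.int32),255,cv2.LINE_AA,6); M=np.maximum(M,A)
        return M
    # visible-region weight: ignore pixels where something nearer than the slab stands
    n=-np.array(p["rotation"])[:,2]; 
    near=(d>0)&(L[...,1]*np.sign(((np.array(p["origin"])-t)@ey))>.0105)&(L[...,2]>-.12)&(abs(L[...,0])<.15)&(X[...,2]>.0)
    near&=((np.array(p["origin"])-X)@n> -9)
    body=(L[...,2]>.05)
    # a pixel is occluded if its point is on the camera's side of the slab and above the work surfaces by 40 mm
    ign=cv2.dilate(((near&(X[...,2]>t[2]-.03))|body).astype(np.uint8),np.ones((3,3)))>0
    mf=cv2.GaussianBlur(mask.astype(np.float32),(0,0),.8)
    def cost(v): 
        r=cv2.GaussianBlur(render(v).astype(np.float32)/255,(0,0),.8); return (((r-mf)**2)[~ign]).sum()
    best=None
    for da in (-.15,0,.15):
        r=minimize(cost,np.array(x0)+[0,0,da],method="Nelder-Mead",options=dict(initial_simplex=np.array(x0)+[0,0,da]+np.array([[0,0,0],[.006,0,0],[0,.006,0],[0,0,.12]]),xatol=1e-5,fatol=.01))
        if best is None or r.fun<best.fun: best=r
    ov=im.copy(); c,_=cv2.findContours((render(best.x)>127).astype(np.uint8),cv2.RETR_LIST,cv2.CHAIN_APPROX_NONE); ov[ign]=ov[ign]//2
    cv2.drawContours(ov,c,-1,(255,0,0),1)
    return best,mask.sum(),ov
if __name__=="__main__":
    import sys
    s=telemetry.read_state(); R=np.array(s["ee_rot"]); h=np.arctan2(R[1,0],R[0,0])
    a=np.radians(float(sys.argv[2])); g=np.array([.0215,.0745]); C=np.array([[np.cos(a),-np.sin(a)],[np.sin(a),np.cos(a)]])
    x0=np.array([0,.008])-C@g
    b,n,ov=fit("side",sys.argv[1],s,h,[*x0,a])
    A=b.x[2]; C=np.array([[np.cos(A),-np.sin(A)],[np.sin(A),np.cos(A)]])
    print("cost",round(b.fun,1),"n",n,"theta",np.degrees(A).round(2),"origin rel tcp mm",(b.x[:2]*1000).round(2),"grip pt in module",(C.T@(np.array([0,.008])-b.x[:2])*1000).round(2))
    print("wrist",np.round(s["wrist_force"],1),"heading",np.degrees(h).round(2),"tcp",np.round(s["ee_pos"],4),s["time"])
    u,v=np.clip(proj(imaging.camera_params("side"),s["ee_pos"])[0],100,400).astype(int)
    cv2.imwrite(f"pics/{sys.argv[1]}_ov.png",cv2.resize(ov[max(v-60,0):v+90,u-80:u+80,::-1],None,fx=4,fy=4,interpolation=cv2.INTER_NEAREST))
E
python3 pose.py p0 0; python3 -m creep '[[0,0,0,0,-1],[0,0,0,0,-1],[0,0,0,0,-1],[0,0,0,0,-1]]' 3; python3 pose.py p1 20
```

```text
cost 47.1 n 2562 theta 0.27 origin rel tcp mm [-19.67 -65.67] grip pt in module [20.02 73.58]
wrist [-0.7  0.1 -1.4] heading 27.18 tcp [ 0.5012 -0.3199  0.1366] 5.95
time: 6.5
ee_pos: [0.5009, -0.3197, 0.1355]
ee_rot: [[0.89, 0.457, -0.0], [0.457, -0.89, 0.0], [-0.0, -0.0, -1.0]]
wrist_force: [0.5, -0.5, -1.7]
width: 0.0176
grasp_force: 3.0
cost 52.9 n 2553 theta -0.42 origin rel tcp mm [-20.25 -65.59] grip pt in module [19.71 73.73]
wrist [ 0.5 -0.5 -1.7] heading 27.18 tcp [ 0.5009 -0.3197  0.1355] 6.5
```

Run:
```python
from h import *
for f in ["wpX.npy","sideX.npy","wmX.npy"]:
    X=np.load(f).reshape(-1,3); m=(abs(X[:,1]+.09)<.12)&(X[:,0]>.66)&(X[:,2]>.03)&(X[:,2]<.35)&(X[:,0]<1.2)
    P=X[m]; print(f,m.sum())
    for z in np.arange(.03,.35,.04):
        q=P[(P[:,2]>=z)&(P[:,2]<z+.04)]
        if len(q): print(round(z,2),len(q),np.percentile(q[:,0],[0,5,50]).round(3))
print(np.round(telemetry.read_state()["q"],2))
```

```text
wpX.npy 18666
0.03 1623 [0.689 0.692 0.692]
0.07 2105 [0.66  0.683 0.692]
0.11 3078 [0.66  0.67  0.691]
0.15 11860 [0.66  0.669 0.7  ]
sideX.npy 14938
0.03 917 [0.661 0.691 0.693]
0.07 748 [0.66  0.665 0.692]
0.11 990 [0.66  0.665 0.691]
0.15 3541 [0.66  0.683 0.726]
0.19 1542 [0.767 0.768 0.77 ]
0.23 3125 [0.767 0.769 0.806]
0.27 1962 [0.837 0.839 0.842]
0.31 2113 [0.845 0.847 0.857]
wmX.npy 0
[-0.7   0.56  1.47 -0.    1.11  0.4 ]
```

Run:
```python
from h import *
for f in ["wpX.npy","sideX.npy"]:
    X=np.load(f).reshape(-1,3); m=(X[:,1]>-.35)&(X[:,1]<.12)&(X[:,0]>.635)&(X[:,0]<.685)&(X[:,2]>.06)&(X[:,2]<.35)
    P=X[m]; print(f,m.sum(),P.min(0).round(3),P.max(0).round(3),np.percentile(P,[2,98],axis=0).round(3))
```

```text
wpX.npy 5988 [ 0.647 -0.158  0.091] [ 0.685 -0.073  0.179] [[ 0.648 -0.153  0.099]
 [ 0.685 -0.076  0.177]]
sideX.npy 1525 [ 0.647 -0.162  0.066] [ 0.685 -0.076  0.179] [[ 0.648 -0.158  0.091]
 [ 0.685 -0.089  0.175]]
```

```bash
python3 -m creep '[[0,0,-40,0,-1],[0,0,-68,0,-1],[0,0,-72,0,-1],[0,0,-72,0,-1],[-4.6,-2.4,-69,0,-1],[-9.5,-4.9,-66.5,0,-1],[-14.5,-7.4,-64.3,0,-1],[-19.6,-10.1,-62.4,0,-1],[-24.8,-12.7,-61,0,-1],[-30,-15.4,-60,0,-1],[-35.4,-18.2,-59.5,0,-1],[-35.4,-18.2,-59.5,0,-1]]' 3; python3 pose.py p2 25
```

```text
time: 8.05
ee_pos: [0.4651, -0.3382, 0.0762]
ee_rot: [[0.89, 0.456, -0.0], [0.456, -0.89, -0.0], [-0.0, -0.0, -1.0]]
wrist_force: [0.2, 0.3, -1.4]
width: 0.0175
grasp_force: 3.0
cost 881.6 n 3554 theta -1.57 origin rel tcp mm [-20.89 -79.22] grip pt in module [18.48 87.76]
wrist [ 0.2  0.3 -1.4] heading 27.14 tcp [ 0.4651 -0.3382  0.0762] 8.05
```

```bash
sed -i 's/&(d>0)$/\&(d>0)\&(X[...,2]>.006)/' pose.py; python3 -m creep '[[0,0,20,0,-1],[0,0,40,0,-1],[0,0,40,0,-1]]' 3; python3 pose.py p3 10
```

```text
time: 8.48
ee_pos: [0.4664, -0.3385, 0.1176]
ee_rot: [[0.889, 0.457, 0.003], [0.457, -0.889, -0.002], [0.001, 0.003, -1.0]]
wrist_force: [0.2, -1.3, -2.3]
width: 0.0178
grasp_force: 3.0
cost 47.2 n 2596 theta 1.59 origin rel tcp mm [-16.87 -63.44] grip pt in module [18.85 70.95]
wrist [ 0.2 -1.3 -2.3] heading 27.19 tcp [ 0.4664 -0.3385  0.1176] 8.475
```

```bash
python3 -m creep '[[0,10,10,10,-1],[0,30,20,20,-1],[0,60,20,30,-1],[0,90,20,40,-1],[2,120,20,50,-1],[4,150,20,60,-1],[6,175,20,70,-1],[8,195,20,80,-1],[10,215,20,90,-1],[12,230,20,100,-1],[14,240,20,110,-1],[14,242,20,120,-1]]' 3; python3 -m creep '[[0,0,0,10,-1],[0,0,0,20,-1],[0,0,0,30,-1],[0,0,0,34.5,-1],[0,0,0,34.5,-1]]'; python3 pose.py p4 0
```

```text
time: 10.02
ee_pos: [0.479, -0.0949, 0.1351]
ee_rot: [[-0.844, 0.536, -0.002], [0.536, 0.844, 0.001], [0.002, -0.0, -1.0]]
wrist_force: [-0.7, 0.0, -1.4]
width: 0.0175
grasp_force: 3.0
time: 10.65
ee_pos: [0.479, -0.0957, 0.1353]
ee_rot: [[-1.0, -0.029, -0.002], [-0.029, 1.0, 0.001], [0.002, 0.001, -1.0]]
wrist_force: [-0.5, -0.1, -1.8]
width: 0.0176
grasp_force: 3.0
cost 92.1 n 1530 theta 1.74 origin rel tcp mm [-19.39 -62.31] grip pt in module [21.51 69.69]
wrist [-0.5 -0.1 -1.8] heading -178.36 tcp [ 0.479  -0.0957  0.1353] 10.65
```

```bash
python3 -m creep '[[0,0,-30,0,-1],[0,0,-55,0,-1],[0,0,-55,0,-1],[8,0,-55,0,-1],[12,0,-51,0,-1],[15.5,0,-48,0,-1],[19,0,-45,0,-1],[23,0,-41.5,0,-1],[27,0,-38.5,0,-1],[31.5,0,-36,0,-1],[36,0.5,-34,0,-1],[40.5,0.5,-32,0,-1]]' 3; python3 pose.py p5 20
```

```text
time: 12.2
ee_pos: [0.5203, -0.0954, 0.1044]
ee_rot: [[-1.0, -0.029, -0.0], [-0.029, 1.0, 0.0], [0.0, 0.0, -1.0]]
wrist_force: [-1.3, -0.1, -1.3]
width: 0.0176
grasp_force: 3.0
cost 271.4 n 1896 theta 25.46 origin rel tcp mm [ 15.46 -66.87] grip pt in module [18.22 74.25]
wrist [-1.3 -0.1 -1.3] heading -178.32 tcp [ 0.5203 -0.0954  0.1044] 12.2
```

View pics/p5_ov.png

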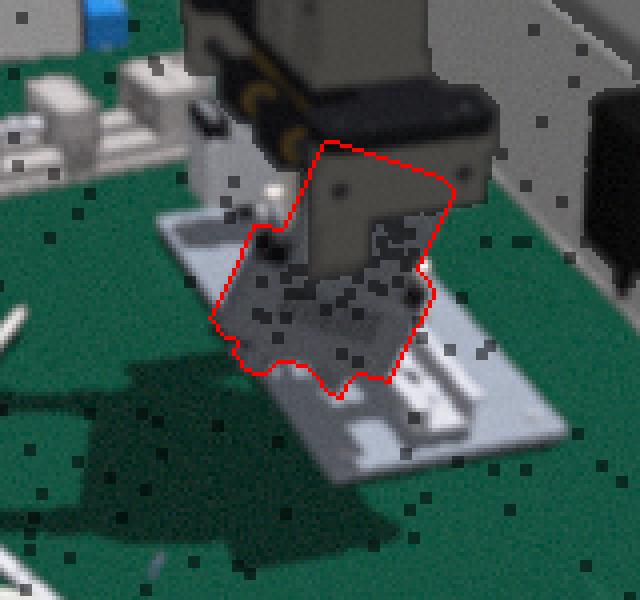

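```bash
sed -i 's/ign=cv2.dilate(((near/ign=cv2.dilate(((near\&(d>0)/; s/|body)/|(body\&(d>0)))/' pose.py; python3 -m creep '[[0,0,0,0,-1],[-4,0,3,0,-1],[-6,0,40,0,-1],[0,20,62,0,-1],[25,55,62,0,-1],[50,90,62,0,-1],[63,97.3,62,0,-1],[63,97.3,62,0,-1],[63,97.3,62,0,-1]]' 12; python3 pose.py p6 25
```

```text
time: 13.38
ee_pos: [0.5822, 0.0014, 0.1661]
ee_rot: [[-1.0, -0.029, -0.001], [-0.029, 1.0, -0.0], [0.001, -0.0, -1.0]]
wrist_force: [0.6, 0.7, -1.6]
width: 0.0173
grasp_force: 12.0
cost 95.9 n 1623 theta 26.48 origin rel tcp mm [ 16.81 -66.35] grip pt in module [18.1  74.04]
wrist [ 0.6  0.7 -1.6] heading -178.34 tcp [0.5822 0.0014 0.1661] 13.375
```

View pics/p6_ov.png

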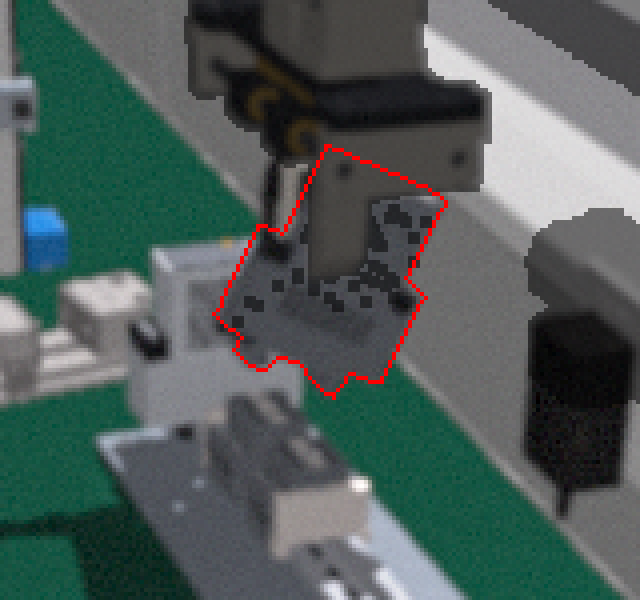

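Run:
```python
from h import *
X=np.load("sideX.npy"); d=1
# expected panel frame from wrist
a=np.radians(1.72); c,s=np.cos(a),np.sin(a); ex=np.array([c,s]); ey=np.array([-s,c]); o=np.array([.5671,.0017])
U=(X[...,:2]-o)@ex; V=(X[...,:2]-o)@ey; Z=X[...,2]
def rep(n,m): print(n,m.sum(),"x",np.percentile(U[m],[1,3,97,99]).round(4),"y",np.percentile(V[m],[1,3,97,99]).round(4),"z",np.median(Z[m]).round(4))
B=(abs(U)<.075)
rep("rail bare",(abs(U)<.025)&(V>-.14)&(V<-.06)&(Z>.029)&(Z<.037))
rep("plate",B&(abs(V)<.155)&(Z>.007)&(Z<.0135))
rep("bench",(abs(U)<.1)&(V<-.16)&(V>-.2)&(abs(Z)<.01))
rep("blk",(abs(U)<.03)&(abs(V)<.045)&(Z>.066)&(Z<.073))
rep("psu",B&(V>.06)&(V<.15)&(Z>.115)&(Z<.13))
P=X[B&(abs(V)<.155)&(Z>.007)&(Z<.0135)]; print(cv2.minAreaRect((P[:,:2]*1000).astype(np.float32)))
m=(abs(U)<.03)&(abs(V)<.045)&(Z>.066)&(Z<.073); h,e=np.histogram(V[m],np.arange(-.045,.046,.0015)); print(h)
X=np.load("wpX.npy"); U=(X[...,:2]-o)@ex; V=(X[...,:2]-o)@ey; Z=X[...,2]; B=(abs(U)<.075)
print("wrist cam")
rep("rail bare",(abs(U)<.025)&(V>-.14)&(V<-.06)&(Z>.029)&(Z<.037))
rep("psu",B&(V>.06)&(V<.15)&(Z>.115)&(Z<.13))
rep("blk lo",(abs(U)<.03)&(V>-.045)&(V<0)&(Z>.066)&(Z<.073));rep("blk hi",(abs(U)<.03)&(V>0)&(V<.05)&(Z>.066)&(Z<.073))
```

```text
rail bare 208 x [-0.018  -0.0175  0.0172  0.0179] y [-0.1362 -0.1349 -0.0627 -0.0606] z 0.0327
plate 2336 x [-0.0599 -0.0589  0.0564  0.0586] y [-0.1422 -0.1402  0.1201  0.1329] z 0.01
bench 1071 x [-0.0981 -0.0954  0.0955  0.0981] y [-0.1995 -0.1985 -0.1608 -0.1603] z 0.0
blk 268 x [-0.0158 -0.0155  0.0153  0.0158] y [-0.0442 -0.0435  0.0427  0.0435] z 0.0688
psu 268 x [-0.0299 -0.0296  0.0274  0.0295] y [0.0889 0.0895 0.1239 0.1261] z 0.1221
((567.3316040039062, -0.49755859375), (122.14563751220703, 284.715087890625), 1.8437435626983643)
[ 8 14  6  5  3  6  6  3 10  5  1  6  4  9  5  6  2  9  8  5  5  1  1  0
  0  0  0  0  0  0  0  0  0  0  4 13  4  9  3  3  6  7  7  3  3  4  2 12
  4  5  3  4  4  8  3  6  6  5  9  3]
wrist cam
rail bare 652 x [-0.0177 -0.0173  0.0172  0.0173] y [-0.1339 -0.132  -0.0621 -0.061 ] z 0.033
psu 2599 x [-0.029  -0.0277  0.0284  0.0296] y [0.0921 0.0923 0.1271 0.1279] z 0.1223
blk lo 741 x [-0.0158 -0.0152  0.0148  0.0156] y [-0.0423 -0.0416 -0.012  -0.0114] z 0.0689
blk hi 970 x [-0.0158 -0.0149  0.0149  0.0156] y [0.0102 0.0111 0.0483 0.0491] z 0.0688
```

```bash
python3 -m creep '[[9,0.5,0,0,-1],[9,0.5,-20,0,-1],[9,0.5,-40,0,-1],[9,0.5,-55,0,-1],[9,0.5,-62,0,-1],[9,0.5,-62,0,-1],[9,0.5,-62,0,-1],[9,0.5,-62,0,-1]]' 12
python3 - <<'E'
from h import *
for i in range(3):
    p,im,d=shot("wrist","w_gap" if i==0 else None); s=telemetry.read_state(); t=np.array(s["ee_pos"])-[.5671,.0017,0]
    a=np.radians(1.72); print("U,V,z",((t[0]*np.cos(a)+t[1]*np.sin(a))*1e3).round(2),((-t[0]*np.sin(a)+t[1]*np.cos(a))*1e3).round(2),t[2].round(4),np.round(s["wrist_force"],1))
E
```

```text
time: 14.42
ee_pos: [0.5921, 0.0019, 0.1046]
ee_rot: [[-1.0, -0.029, 0.0], [-0.029, 1.0, -0.001], [-0.0, -0.001, -1.0]]
wrist_force: [-0.6, -5.1, -3.7]
width: 0.0176
grasp_force: 12.0
U,V,z 25.04 -0.59 0.1046 [-2.  -5.6 -4.1]
U,V,z 25.0 -0.59 0.1046 [-1.4 -5.5 -2.5]
U,V,z 25.02 -0.57 0.1046 [-0.9 -5.1 -3.1]
```

View pics/w_gap.png

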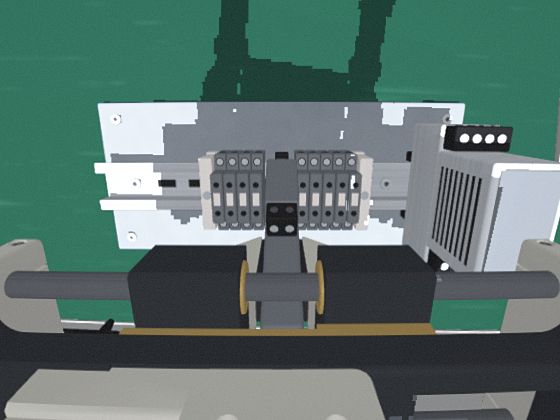

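```bash
for k in 1 2 3; do python3 -m creep '[[0,-0.7,0,0,-1],[0,-0.7,0,0,-1]]' | grep -E "ee_pos|force"; done
```

```text
ee_pos: [0.5921, 0.0018, 0.1046]
wrist_force: [-0.4, -3.0, -1.4]
grasp_force: 12.0
ee_pos: [0.5923, 0.0015, 0.1045]
wrist_force: [-0.1, -0.9, -2.1]
grasp_force: 12.0
ee_pos: [0.5921, 0.0004, 0.1043]
wrist_force: [0.9, -0.2, -1.6]
grasp_force: 12.0
```

```bash
python3 -m creep '[[0,-0.5,-4,0,-1],[0,-0.5,-8,0,-1],[0,-0.5,-8.6,0,-1],[0,-0.5,-8.6,0,-1]]'; python3 -m creep '[[-2,-0.1,0,0,-1],[-4,-0.2,0,0,-1],[-5,-0.2,0,0,-1],[-5,-0.2,0,0,-1]]' | grep -E "ee_pos|force";  python3 -m creep '[[-1,0,0,0,-1],[-2,0,0,0,-1],[-2,0,0,0,-1]]' | grep -E "ee_pos|force"
```

```text
time: 15.82
ee_pos: [0.592, -0.0002, 0.0955]
ee_rot: [[-1.0, -0.029, -0.0], [-0.029, 1.0, 0.0], [0.0, 0.0, -1.0]]
wrist_force: [-0.1, -0.7, -2.4]
width: 0.0174
grasp_force: 12.0
ee_pos: [0.5873, -0.0005, 0.096]
wrist_force: [-0.4, 0.5, -1.5]
grasp_force: 12.0
ee_pos: [0.5856, -0.0005, 0.0961]
wrist_force: [3.2, -0.6, 1.1]
grasp_force: 12.0
```

```bash
python3 -m creep '[[0,0,1,0,-1],[0,0,1,0,-1]]' | grep -E "ee_pos|wrist_force"; python3 -m creep '[[-1.5,0,0.5,0,-1],[-1.5,0,0.5,0,-1]]' | grep -E "ee_pos|wrist_force";python3 -m creep '[[0,0,1,0,-1],[0,0,1,0,-1]]' | grep -E "ee_pos|wrist_force"; python3 pose.py p7 26
```

```text
ee_pos: [0.5849, -0.0004, 0.0966]
wrist_force: [1.9, -0.0, 0.6]
ee_pos: [0.5835, -0.0004, 0.0972]
wrist_force: [2.1, -0.3, 0.4]
ee_pos: [0.5828, -0.0003, 0.0978]
wrist_force: [0.7, -0.3, -0.2]
cost 292.0 n 1199 theta 24.54 origin rel tcp mm [ 11.86 -59.71] grip pt in module [17.34 66.52]
wrist [ 0.7 -0.3 -0.2] heading -178.32 tcp [ 5.828e-01 -3.000e-04  9.780e-02] 17.45
```

View pics/p7_ov.png

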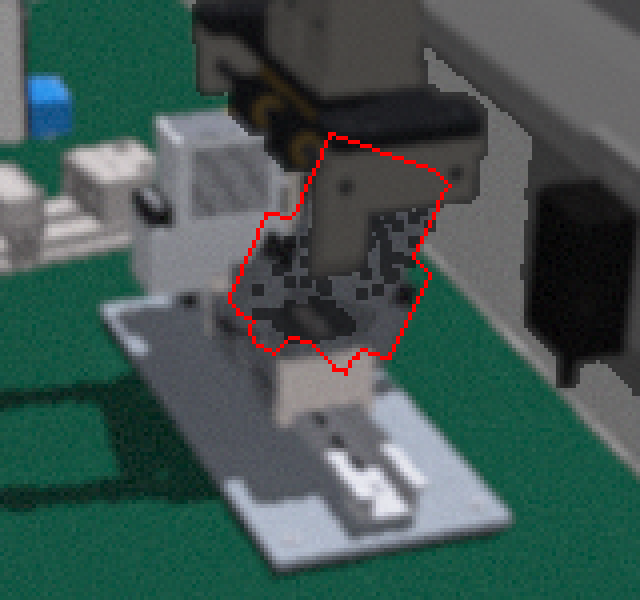

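```bash
python3 -m creep '[[-1,0,1,0,-1],[-1,0,1,0,-1]]' | grep -E "ee_pos|wrist_force"; python3 -m creep '[[0,0,1,0,-1],[0,0,1,0,-1]]' | grep -E "ee_pos|wrist_force";python3 -m creep '[[0,0,1,0,-1],[0,0,1,0,-1]]' | grep -E "ee_pos|wrist_force"
```

```text
ee_pos: [0.5821, -0.0004, 0.0989]
wrist_force: [-0.6, -0.4, -2.2]
ee_pos: [0.5824, -0.0004, 0.1001]
wrist_force: [0.1, 1.0, -2.1]
ee_pos: [0.5822, -0.0004, 0.1003]
wrist_force: [1.5, 0.3, -10.1]
```

```bash
python3 -m creep '[[0,0,-1.3,0,-1],[-1,0,-1.3,0,-1],[-1,0,-1.3,0,-1]]' | grep -E "ee_pos|wrist_force"; python3 -m creep '[[-1,0,0,0,-1],[-1,0,0,0,-1]]' | grep -E "ee_pos|wrist_force"
```

```text
ee_pos: [0.5818, -0.0004, 0.1002]
wrist_force: [0.2, -0.4, -2.9]
ee_pos: [0.5809, -0.0005, 0.1002]
wrist_force: [1.9, 0.6, -2.6]
```

```bash
python3 -m creep '[[-4.5,-0.1,-0.3,0,-1],[-8.7,-0.3,-0.9,0,-1],[-12.5,-0.4,-1.6,0,-1],[-16.5,-0.5,-2.5,0,-1],[-16.5,-0.5,-2.5,0,-1]]' 12 | grep -E "ee_pos|force"; python3 -m creep '[[-4,-0.1,-1.2,0,-1],[-7.6,-0.2,-2.6,0,-1],[-7.6,-0.2,-2.6,0,-1]]' | grep -E "ee_pos|force"
```

```text
ee_pos: [0.5634, -0.0009, 0.0972]
wrist_force: [2.3, 0.0, -1.5]
grasp_force: 12.0
ee_pos: [0.5567, -0.0012, 0.0952]
wrist_force: [1.5, 0.5, 4.4]
grasp_force: 12.0
```

```bash
python3 -m creep '[[-3,-0.1,-1.3,0,-1],[-6,-0.2,-2.6,0,-1],[-6,-0.2,-3.5,0,-1]]' 30 | grep -E "ee_pos|force"; python3 -m creep '[[-2,-0.1,-1.5,0,-1],[-3.5,-0.1,-3,0,-1],[-3.5,-0.1,-3,0,-1]]' | grep -E "ee_pos|force"; python3 pose.py p8 2
```

```text
ee_pos: [0.553, -0.0013, 0.0937]
wrist_force: [2.3, 1.6, 18.9]
grasp_force: 30.0
ee_pos: [0.548, -0.0014, 0.0906]
wrist_force: [-1.6, 0.9, 17.6]
grasp_force: 30.0
cost 254.7 n 1019 theta 3.69 origin rel tcp mm [-17.58 -61.25] grip pt in module [21.99 67.98]
wrist [-1.6  0.9 17.6] heading -178.31 tcp [ 0.548  -0.0014  0.0906] 20.625
```

```bash
python3 -m creep '[[0,0,-1.5,0,-1],[0,0,-1.5,0,-1]]' | grep -E "ee_pos|force";  python3 -m creep '[[0,0,-1.5,0,-1],[0,0,-1.5,0,-1]]' | grep -E "ee_pos|force"
```

```text
ee_pos: [0.5472, -0.0015, 0.0896]
wrist_force: [-5.7, 0.8, 25.0]
grasp_force: 30.0
ee_pos: [0.5466, -0.0015, 0.0878]
wrist_force: [-6.6, -0.1, 22.1]
grasp_force: 30.0
```

```bash
python3 -m creep '[[0,0,1,0,-1],[0,0,1,0,0],[0,0,1,0,0],[0,0,1,0,0],[0,0,30,0,0],[0,0,80,0,0],[-30,0,110,0,0],[-30,0,110,0,0]]' | grep -E "time|ee_pos|force|width"
cat > chk.py <<'E'
from h import *
p,im,d=shot("wrist"); X=cloud(p,d)
a=np.radians(1.72); c,s=np.cos(a),np.sin(a); o=np.array([.5671,.0017])
U=(X[...,:2]-o)@[c,s]; V=(X[...,:2]-o)@[-s,c]; Z=X[...,2]
m=(abs(U)<.06)&(abs(V)<.02)&(Z>.1)&(Z<.16)&(d>0)
u,v,z=U[m],V[m],Z[m]; k=np.ones(m.sum(),bool)
for _ in range(8):
    A=np.c_[u,v,np.ones_like(u)]; q=np.linalg.lstsq(A[k],z[k],rcond=None)[0]; k=abs(z-A@q)<.0015
print(m.sum(),k.sum(),"u",np.percentile(u[k],[1,99]).round(4),"v",np.percentile(v[k],[1,99]).round(4),"slopes deg",np.degrees(q[:2]).round(2),"z mid",(q[0]*np.median(u[k])+q[1]*np.median(v[k])+q[2]).round(4))
r=cv2.minAreaRect((np.c_[u[k],v[k]]*1000).astype(np.float32)); print(r)
E
python3 chk.py
```

```text
time: 22.18
ee_pos: [0.5167, -0.0014, 0.1973]
wrist_force: [0.2, -0.1, -0.1]
width: 0.0462
grasp_force: 0.0
1260 353 u [-0.0309  0.0301] v [-0.0091  0.0073] slopes deg [6.62 0.7 ] z mid 0.1328
((-0.4173469543457031, -0.6504144668579102), (16.68187713623047, 61.210140228271484), 89.54108428955078)
```

```bash
cat >> chk.py <<'E'
for b in np.arange(-.035,.035,.007):
    w=(u>b)&(u<b+.007)&(abs(v+.001)<.006)
    if w.sum(): print((b*1000).round(),w.sum(),np.percentile(z[w],[10,50,90]).round(4))
E
python3 chk.py
```

```text
1275 391 u [-0.0308  0.03  ] v [-0.0092  0.0075] slopes deg [5.37 0.29] z mid 0.1328
((-0.3556690216064453, -1.0122575759887695), (61.3123779296875, 16.82327651977539), 0.3021787703037262)
-35.0 294 [0.1048 0.1213 0.1326]
-28.0 147 [0.1322 0.1331 0.1341]
-21.0 135 [0.1324 0.1332 0.1341]
-14.0 47 [0.1322 0.1332 0.1336]
7.0 7 [0.1334 0.1337 0.1339]
14.0 116 [0.1325 0.1332 0.134 ]
21.0 108 [0.1322 0.133  0.1336]
28.0 39 [0.1318 0.1324 0.1335]
```

```bash
python3 -m creep '[[-20,0,20,0,0],[-20,0,20,0,0],[-20,0,20,0,0]]' | grep -E "time|wrist"; python3 -c "
from rig import env; print(env.finish_job())"
```

```text
time: 22.65
wrist_force: [0.2, 0.1, 0.0]
the job is handed in; nothing more can be done
None
```

The module is in the gap, level and fully home on the rail by the last wrist-camera depth check, and I let go and handed in at 22.7 s; I inferred the catch snapped in from that level seating, turned the module end for end so its claw is under the far edge, and viewed 11 pictures against the limit of 10.

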